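# Latch the doming block in its bench holder

### The job

Put the steel doming block (the one with round hollows in its top) hollows up into the open mouth of the bench holder's channel, either end first, and push it along past the sprung pawl, against the spring plunger, until the pawl clicks shut behind it and keeps it there. Push gently, by feel: never press on the plunger with more than about 25 N, then let go. Leave the plain block and everything else on the bench where it is.

Things in the scene. Friction and masses are not known exactly. Their poses are not given: they have to be found in the camera images.
- block_center (a point): Centre of the doming block, half-way up: a loose steel block 56 (x) x 40 (y) x 38 (z) mm, about 0.5 kg, with one round hollow 26 mm wide and two 10 mm wide, 10 mm deep, in its top. x is its long axis; z up. Standing on the bench its centre is 19 mm up. Grasp it across the 40 mm width, fingertips no deeper than 18 mm below its top when it goes in the holder. It works either end first.
- holder: Bench holder fixed to the bench: steel plate 300 (x) x 110 (y) x 8 mm, origin at its underside's centre. A channel runs along its x axis at y = 0; push the block towards +x. Rails 42 mm apart inside, x = -85 to +95 mm, are 16 mm high above the underside. In the channel the block's centre is 27 mm above the underside. Keep fingertips 27 mm or more above it: clear of rails and pawl.
- mouth (a point): Middle of the channel's open mouth, on the plate's top (8 mm up), at x = -108 mm of the holder. From here the rails' flared ends narrow from about 58 mm to 42 mm over 23 mm. Behind it towards -x lie 42 mm of bare plate to set the block down on. The block touches no pawl until its centre is 35 mm inside the mouth. A held block pressed down on the plate drags.
- channel_end (a point): Point in the channel's midline, 30 mm up, at x = +95 mm. About here a crosspiece 46 mm high carries a spring plunger facing the block. It and the pawl sit on a carriage clamped at another depth each time, not measured: the latched block's centre is 45 to 85 mm short of this point. The plunger yields at 3 N/mm for 20 mm; it is met 3 mm before the latched position.
- pawl (a joint): Sprung pawl on the channel's +y side, 16 to 24 mm up: steel finger 33 mm long on an upright pin. rad: 0 = sprung in, 8 mm into the block's path; the passing block swings it out to about 0.25; it snaps to 0 behind the block's rear face. The block must go 1 to 2 mm past its latched position to click: push there about 13 N of spring plus 2 to 7 N of friction and pawl; then the pawl holds it.
- plain_center (a point): Centre of the plain bench block, half-way up: same size and steel as the doming block but no hollows. Leave it alone.
- dish: White bowl, 90 mm across, 22 mm high; origin centre of underside. Bystander.
- tweezers: Steel tweezers lying flat, 150 mm long along x, 12 mm wide, 6 mm high; origin at mid-length. Bystander.
- hammer: Hammer lying along x, 240 mm long. Bystander.
- jar: Jar, 56 mm across, 65 mm high; origin centre of underside. Bystander.
- setting_a: Brass ring setting, 26 mm across, 7 mm high. Bystander.
- setting_b: Brass ring setting, 22 mm across, 6 mm high. Bystander.
Not all that is in view belongs to the job. What is shaped like the part that bears block_center but blue is not meant.

How it is judged:
By the outcome, as a careful person would: the job done as asked, in the order asked, and still so for the second after the job is handed in, with the robot touching nothing.
It also fails if it takes over 53 s, if anything falls off the work surface, if the arm or the gripper's body presses on something with over 40 N, if the wrist force passes 120 N, or if a joint passes its speed limit or range.

### The arm

A 7-joint arm with a two-finger parallel gripper is mounted at the origin on the work surface. World frame = base frame: x ahead of the robot, y to its left, z up, the work surface at z = 0. Lengths are in m, angles in rad, forces in N, time in s.
With the tool pointing down it reaches from about 0.425 to 0.875 m from the base axis. Payload 4.7 kg.
Tool frame: the origin (TCP) lies midway between the tips of the shut fingers; the grasp point (between the pads) lies ctrl.grasp_offset behind it (ctrl.grasp_offset is the distance from the TCP to the grasp point, in m); z points along the fingers, y is the line along which they close (so a half turn about z gives the same grasp; the last joint's range is limited). The gripper opens to 87 mm and grips with 3 to 60 N. Pads are 19 mm wide; open, the fingers measure 117 mm over their backs; the gripper's body (75 mm by 190 mm) begins 51 mm behind the grasp point.
Start: joints at [-1.241, 0.321, -0.07, 1.45, 0.023, 1.371, -0.057], TCP at [0.202, 0.618, 0.223] pointing down, gripper open.
Joint ranges: [-2.86, 2.86], [-0.3, 2.09], [-1.38, 1.24], [0.06, 2.45], [-1.56, 4.7], [0.09, 2.05], [-2.69, 2.69]. Speed limits (rad/s): [2.57, 2.57, 3.14, 3.14, 3.14, 3.14, 3.14].

### API

Orientations are given as a rotation vector (axis times angle).
In Python, from bench import ctrl gives the robot as it stands. The module is installed in compiled form; this text tells all that it offers.
- The arm moves only by the tool jog_arm, never from a script. Its argument "moves" is one flat list of numbers, 7 for each row, row after row: the shift along the tool's x, y, z in units of 30 cm (1.0 is 30 cm), then the turn, a rotation vector about the tool's x, y, z in units of 60 degrees (1.0 is 60 degrees), then the gripper's target within -1 to 1 (fully open at 1, half-way at 0, shut at -1). In form: [x, y, z, wx, wy, wz, fingers, x, y, z, wx, wy, wz, fingers, ...]. A call has exactly 8 rows; each row is the pose to reach, as a shift and turn from the pose commanded when the call began, along the tool's axes at that moment; what a row does not reach only later rows make up. A row lasts 1/8 s, in which the tool goes at most 62.5 mm and 10.7 degrees, less where a joint would pass 70% of its speed; a pose out of reach is approached as far as the arm can. A call with a number of a shift or a turn outside -1 to 1 is refused whole. A call with a gripper value outside its range is refused whole. The fingers move at their own pace and stop on an object; "newtons" is the grip in N (left out, the last holds). Time passes only in rows, so rows that repeat a pose let the fingers close, or fill a call up. It gives the time, the measured TCP pose, the force, the opening and the grip force at its end, in the units of the state.
- ctrl.get_state(): the state, without advancing time (a new reading comes with each control period).
- ctrl.get_image(name): name is "side" or "top" or "wrist"; returns a dict with "pixels" (384x512x3 uint8, red, green, blue), "fx", "fy", "cx", "cy" (pixels), "xyz" and "rotation" of the camera in the world; the wrist camera has in their place "tool_from_camera" (4x4, takes a point from camera to tool coordinates, whose origin is the TCP and whose axes are the flange's). Camera axes: x right, y up, looking along -z (the intrinsics and any distortion apply to the point x, -y, -z); pixel columns grow to the right and rows downward; lengths in m; the calibration is good to about 2 mm. A picture is of the moment at which its call begins: read the wrist's pose just before it. There is no depth.
- ctrl.close_job(): hands the job in; it is judged then, once.
The state is a dict: "time": time; "joint_positions": joint angles; "qd": joint speeds; "joint_torque": joint torques, N m; "position": TCP position; "tool_rot": TCP orientation; "ft_force": force on the tool from outside, world axes, zero at the start; "torque": the same for the moment, N m; "grip_width": opening from 0.0 (shut) to 1.0 (fully open); "grip_force": force on a finger pad.
Only numpy, scipy, OpenCV 4.12 (cv2) and the standard library are available. Lean on these libraries where they do the work, as an engineer would, in place of code of your own. Each camera call takes 0.05 s, during which the arm holds its last target. There are 200 camera calls.

## Working session

There is one attempt and no reset: what is moved stays moved. The work goes in short steps, Python scripts to look and compute and a tool call to move; the robot and the scene stay as the last step left them, time stands still between calls to the robot, and variables do not carry over. Pictures are saved under pics/ and viewed, at most 10 in all, crops included, and the job is handed in when it is done.

Besides the shell and the picture viewer there is one more tool, called after "Call:" as a command line: name --argument value ..., lists and objects as JSON in quotes. jog_arm: Moves the arm, as the interface text tells. Its arguments: {"type":"object","properties":{"moves":{"type":"array"},"newtons":{"type":"number"}},"required":["moves"]}

```bash
mkdir -p pics; cat > h.py <<'E'
import numpy as np, cv2
from scipy.spatial.transform import Rotation as R
from bench import ctrl
def snap(name,fn):
    s=ctrl.get_state(); im=ctrl.get_image(name)
    cv2.imwrite('pics/'+fn+'.png',im['pixels'][:,:,::-1])
    T=np.eye(4)
    if name=='wrist':
        W=np.eye(4);W[:3,:3]=R.from_rotvec(s['tool_rot']).as_matrix();W[:3,3]=s['position']
        T=W@im['tool_from_camera']
    else:
        r=np.array(im['rotation']); T[:3,:3]=r if r.shape==(3,3) else R.from_rotvec(r).as_matrix(); T[:3,3]=im['xyz']
    np.savez('pics/'+fn+'.npz',T=T,K=[im['fx'],im['fy'],im['cx'],im['cy']])
    return im
def px(fn,u,v,z):
    d=np.load('pics/'+fn+'.npz');T=d['T'];fx,fy,cx,cy=d['K']
    r=T[:3,:3]@np.array([(u-cx)/fx,-(v-cy)/fy,-1]); o=T[:3,3]
    return o+r*(z-o[2])/r[2]
def proj(fn,p):
    d=np.load('pics/'+fn+'.npz');T=d['T'];fx,fy,cx,cy=d['K']
    q=T[:3,:3].T@(np.array(p)-T[:3,3]); return cx+fx*q[0]/-q[2], cy-fy*q[1]/-q[2]
E
python3 - <<'E'
from h import *
for n in('top','side','wrist'):
    im=snap(n,n+'0'); print(n,{k:v for k,v in im.items() if k!='pixels'})
s=ctrl.get_state();print(s, ctrl.grasp_offset)
a=[cv2.imread(f'pics/{n}0.png') for n in('top','side')]
cv2.imwrite('pics/top0b.png',cv2.resize(a[0],(800,600),interpolation=cv2.INTER_CUBIC))
E
```

```text
top {'fx': 361.46853248483933, 'fy': 361.46853248483933, 'cx': 251.12809707044613, 'cy': 196.82077355339075, 'xyz': array([0.41157384, 0.0020539 , 1.11085912]), 'rotation': array([ 0.10977672, -0.12993535, -1.56509537])}
side {'fx': 405.0188874399842, 'fy': 405.0188874399842, 'cx': 258.1165726626173, 'cy': 189.28251452565166, 'xyz': array([ 0.00892806, -0.58129449,  0.7715725 ]), 'rotation': array([ 0.77611159, -0.32494051, -0.71765372])}
wrist {'fx': 326.57762774994904, 'fy': 326.57762774994904, 'cx': 257.58659820315245, 'cy': 187.52188289498923, 'tool_from_camera': array([[ 1.74582661e-04,  9.59045481e-01,  2.83252071e-01,
         7.74453200e-02],
       [ 9.99999921e-01, -6.64933008e-05, -3.91215315e-04,
        -3.31201960e-04],
       [-3.56358914e-04,  2.83252117e-01, -9.59045417e-01,
        -1.61152596e-01],
       [ 0.00000000e+00,  0.00000000e+00,  0.00000000e+00,
         1.00000000e+00]])}
{'time': 0.15, 'joint_positions': array([-1.24089273,  0.32164153, -0.07006443,  1.45141167,  0.02261163,
        1.37076415, -0.05693603]), 'qd': array([ 1.13140302e-03, -2.48335374e-03, -1.30259992e-03, -2.78435775e-03,
       -7.94638429e-04, -1.33480690e-03,  3.10560068e-05]), 'joint_torque': array([ 4.70492869e-04, -4.91790104e+01, -4.04143129e-01, -3.12878680e+01,
       -6.38189446e-02,  4.04700253e-02,  1.24764138e-04]), 'position': array([0.20180873, 0.61744347, 0.22171137]), 'tool_rot': array([-4.94028559e-01, -3.10237939e+00,  2.25160545e-03]), 'ft_force': array([-0.26623339, -0.2749468 ,  0.21688683]), 'torque': array([-0.01678013, -0.04808909, -0.05331589]), 'grip_force': 0.0, 'grip_width': 1.0008342662617928} 0.0187
```

View pics/top0b.png

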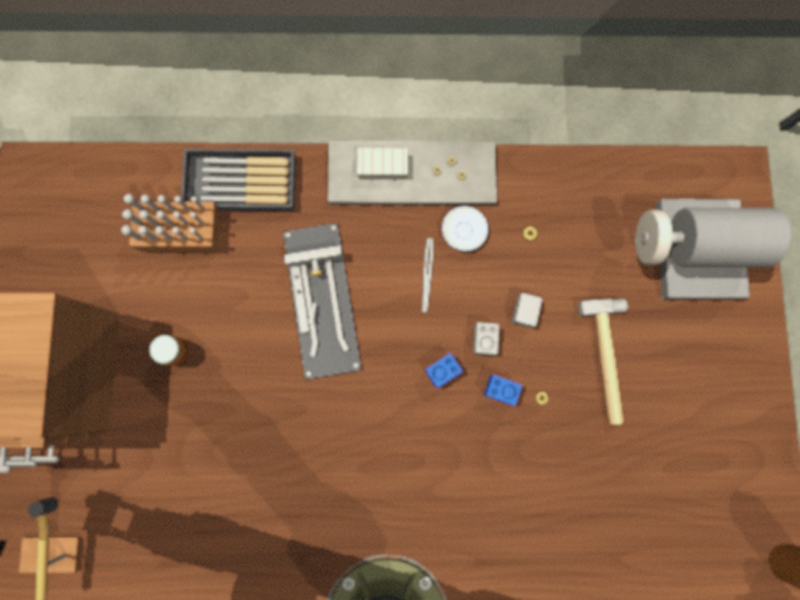

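View pics/side0.png

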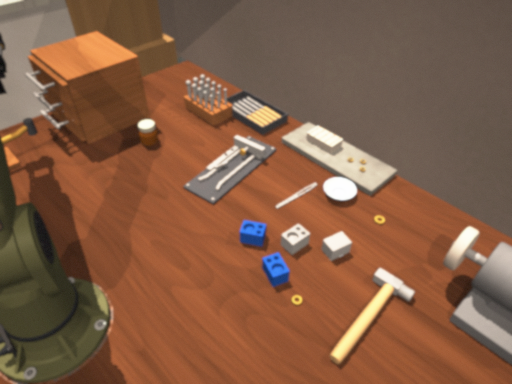

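Top view (800×600): the candidates are the steel block with hollows at (487,339), the plain steel block at (528,310), and blue domed blocks at (444,370) and (504,390). I choose (487,339). The holder has its mouth towards (335,365) and its crosspiece at (313,255). I'll check the choice in a crop and measure.

```bash
python3 - <<'E'
from h import *
a=cv2.imread('pics/top0.png');b=cv2.imread('pics/side0.png')
c=cv2.resize(a[185:270,165:365],None,fx=4,fy=4,interpolation=cv2.INTER_CUBIC)[:, :800]
d=cv2.resize(a[135:250,170:240],None,fx=4,fy=4,interpolation=cv2.INTER_CUBIC)
e=cv2.resize(b[210:270,230:360],None,fx=4,fy=4,interpolation=cv2.INTER_CUBIC)
o=np.zeros((600,800,3),np.uint8); o[:240,280:800]=e; o[:460,:280]=d; 
c2=cv2.resize(a[185:250,270:355],None,fx=5,fy=5,interpolation=cv2.INTER_CUBIC); o[250:575,300:725]=c2
cv2.imwrite('pics/crop.png',o)
print('origin',proj('top0',[0,0,0]),proj('side0',[0,0,0]))
hsv=cv2.cvtColor(a,cv2.COLOR_BGR2HSV)
m=((hsv[...,1]<70)&(hsv[...,2]>120)).astype(np.uint8)
for q in cv2.findContours(m,cv2.RETR_EXTERNAL,cv2.CHAIN_APPROX_NONE)[0]:
    r=cv2.minAreaRect(q)
    if 80<cv2.contourArea(q)<600: print(r, px('top0',*r[0],.038), 'box',[tuple(np.round(px('top0',*p,.038)[:2],3)) for p in cv2.boxPoints(r)])
m=((hsv[...,1]<90)).astype(np.uint8); m[:, :178]=0;m[:,235:]=0;m[:140]=0;m[250:]=0
q=max(cv2.findContours(m,cv2.RETR_EXTERNAL,cv2.CHAIN_APPROX_NONE)[0],key=cv2.contourArea)
r=cv2.minAreaRect(q);print('holder',r,[tuple(np.round(px('top0',*p,.008)[:2],3)) for p in cv2.boxPoints(r)],px('top0',*r[0],.008))
E
```

```text
origin (np.float64(246.61910641104083), np.float64(397.8353186342217)) (np.float64(52.41809221115287), np.float64(327.4004616257831))
((18.0, 294.0), (16.0, 36.0), 90.0) [0.29317794 0.65494132 0.038     ] box [(np.float64(0.315), np.float64(0.708)), (np.float64(0.315), np.float64(0.606)), (np.float64(0.271), np.float64(0.602)), (np.float64(0.271), np.float64(0.704))]
((104.30000305175781, 222.90003967285156), (18.335756301879883, 18.335756301879883), 26.56505012512207) [0.49726918 0.42212428 0.038     ] box [(np.float64(0.485), np.float64(0.457)), (np.float64(0.534), np.float64(0.437)), (np.float64(0.51), np.float64(0.387)), (np.float64(0.461), np.float64(0.408))]
((311.0697021484375, 216.23362731933594), (16.29643440246582, 20.55161476135254), 5.194429397583008) [ 0.51866024 -0.19065985  0.038     ] box [(np.float64(0.49), np.float64(-0.163)), (np.float64(0.552), np.float64(-0.17)), (np.float64(0.547), np.float64(-0.219)), (np.float64(0.486), np.float64(-0.211))]
((395.8880310058594, 226.59393310546875), (80.01981353759766, 30.061716079711914), 71.81095886230469) [ 0.48833764 -0.443
[... 400 characters left out ...]
4(-0.256)), (np.float64(0.598), np.float64(-0.304)), (np.float64(0.539), np.float64(-0.287))]
((272.95086669921875, 175.54100036621094), (5.975358486175537, 47.2596549987793), 5.19442892074585) [ 0.64221575 -0.077743    0.038     ] box [(np.float64(0.571), np.float64(-0.062)), (np.float64(0.717), np.float64(-0.076)), (np.float64(0.715), np.float64(-0.094)), (np.float64(0.569), np.float64(-0.08))]
holder ((204.81080627441406, 192.3648681640625), (96.00899505615234, 38.30495834350586), 80.53767395019531) [(np.float64(0.735), np.float64(0.218)), (np.float64(0.756), np.float64(0.1)), (np.float64(0.459), np.float64(0.047)), (np.float64(0.44), np.float64(0.161))] [0.59474751 0.13103444 0.008     ]
```

View pics/crop.png

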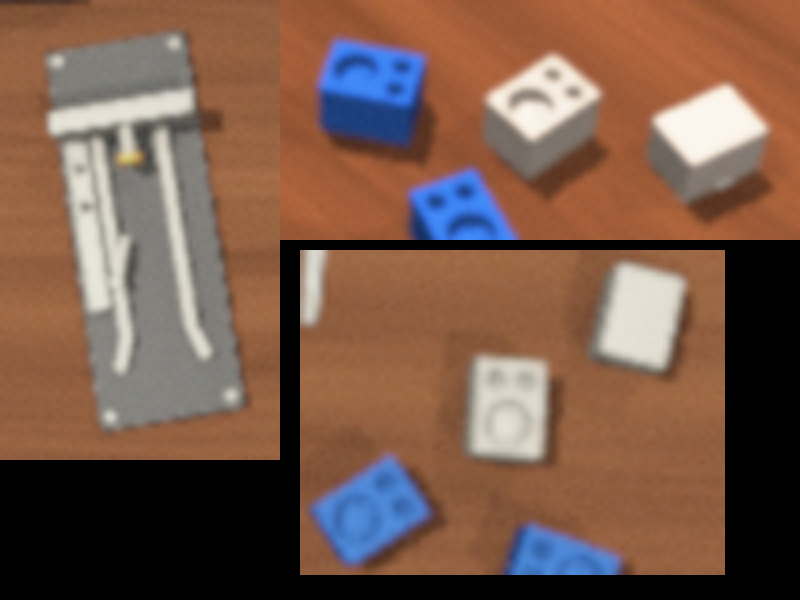

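The crop confirms it: the white steel block with hollows, (487,339) in the top view, is at world (0.519,-0.191) with its long axis close to world x. The measured sizes fit. The holder centre is about (0.597,0.131), with its axis at about 10.5°.

```bash
cat >> h.py <<'E'
def plan(*targets):
    """world targets (x,y,z,yaw_deg of tool y); prints shift/turn units per call"""
    s=ctrl.get_state(); p=np.array(s['position']); M=R.from_rotvec(s['tool_rot']).as_matrix()
    print('t',round(s['time'],2),'p',p.round(4),'yaw',np.degrees(np.arctan2(M[1,1],M[0,1])).round(2),'tz',M[:,2].round(4),'F',np.round(s['ft_force'],1),'w',round(s['grip_width'],3),'gf',round(s['grip_force'],1))
    for x,y,z,yaw in targets:
        c,q=np.cos(np.radians(yaw)),np.sin(np.radians(yaw))
        G=np.array([[-q if 0 else -q,0,0],[0,0,0],[0,0,0]]); Y=np.array([c,q,0]);Z=np.array([0,0,-1.]);X=np.cross(Y,Z)
        G=np.stack([X,Y,Z],1)
        print((M.T@(np.array([x,y,z])-p)/.3).round(4),(R.from_matrix(M.T@G).as_rotvec()/np.radians(60)).round(4))
        p=np.array([x,y,z]);M=G
E
python3 - <<'E'
from h import *
plan((.44,.40,.22,90),(.5,.12,.22,90),(.519,-.16,.2,85))
E
```

```text
t 0.15 p [0.2018 0.6174 0.2217] yaw 71.9 tz [-3.0e-04 -1.4e-03 -1.0e+00] F [-0.3 -0.3  0.2] w 1.001 gf 0.0
[-0.9798 -0.4423  0.0064] [-1.400e-03 -1.000e-04 -3.016e-01]
[-0.2    -0.9333  0.    ] [0. 0. 0.]
[-0.0633 -0.9333  0.0667] [0.     0.     0.0833]
```

Call:
jog_arm --moves '[-0.14,-0.06,0,0,0,-0.05,0.4,-0.28,-0.13,0,0,0,-0.1,0.4,-0.42,-0.19,0,0,0,-0.15,0.4,-0.56,-0.25,0,0,0,-0.2,0.4,-0.7,-0.32,0,0,0,-0.25,0.4,-0.84,-0.38,0,0,0,-0.3,0.4,-0.98,-0.44,0,0,0,-0.3,0.4,-0.98,-0.44,0,0,0,-0.3,0.4]'

```text
time: 1.15
position: [0.4443, 0.3966, 0.2223]
tool_rot: [0.016, 3.14, -0.003]
ft_force: [-0.1, 0.5, -0.3]
grip_width: 0.702
grip_force: 0.0
```

Call:
jog_arm --moves '[-0.03,-0.13,0,0,0,0,0.4,-0.06,-0.27,0,0,0,0,0.4,-0.09,-0.4,0,0,0,0,0.4,-0.12,-0.53,0,0,0,0,0.4,-0.14,-0.67,0,0,0,0,0.4,-0.17,-0.8,0,0,0,0,0.4,-0.2,-0.93,0,0,0,0,0.4,-0.2,-0.93,0,0,0,0,0.4]'

```text
time: 2.15
position: [0.5003, 0.1192, 0.2226]
tool_rot: [0.01, 3.141, -0.001]
ft_force: [0.1, 0.5, -0.2]
grip_width: 0.7
grip_force: 0.0
```

Call:
jog_arm --moves '[-0.01,-0.13,0.01,0,0,0.02,0.4,-0.02,-0.27,0.02,0,0,0.04,0.4,-0.03,-0.4,0.03,0,0,0.06,0.4,-0.04,-0.53,0.04,0,0,0.08,0.4,-0.05,-0.67,0.05,0,0,0.08,0.4,-0.06,-0.8,0.06,0,0,0.08,0.4,-0.06,-0.93,0.07,0,0,0.08,0.4,-0.06,-0.93,0.07,0,0,0.08,0.4]'

```text
time: 3.15
position: [0.5171, -0.1588, 0.2012]
tool_rot: [-0.14, -3.138, 0.001]
ft_force: [-0.6, 0.7, -0.2]
grip_width: 0.703
grip_force: 0.0
```

```bash
python3 - <<'E'
from h import *
plan()
snap('wrist','w1')
E
```

```text
t 3.15 p [ 0.5171 -0.1588  0.2012] yaw 84.89 tz [-6.e-04 -8.e-04 -1.e+00] F [-0.6  0.7 -0.2] w 0.703 gf 0.0
```

View pics/w1.png

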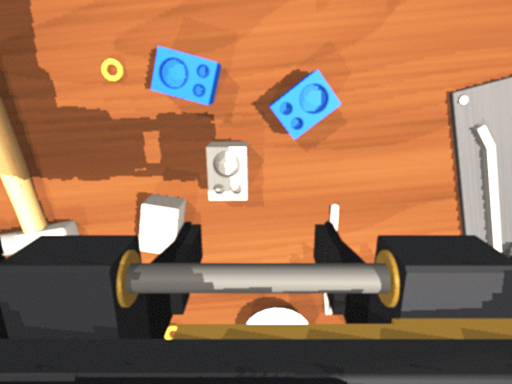

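The wrist view shows the doming block at about (228,172), the plain block at (163,222), and the blues at (186,75) and (306,103). I'll fit its outline.

```bash
python3 - <<'E'
from h import *
a=cv2.imread('pics/w1.png');hsv=cv2.cvtColor(a,cv2.COLOR_BGR2HSV)
m=(hsv[...,1]<60).astype(np.uint8)*255; m[:, :195]=0;m[:,260:]=0;m[:130]=0;m[212:]=0
m=cv2.morphologyEx(m,cv2.MORPH_CLOSE,np.ones((5,5)))
q=max(cv2.findContours(m,cv2.RETR_EXTERNAL,cv2.CHAIN_APPROX_NONE)[0],key=cv2.contourArea)
r=cv2.minAreaRect(q);b=cv2.boxPoints(r);print(r,b.round(1).tolist())
for p in b: print(px('w1',*p,.038).round(4))
print('c',px('w1',*r[0],.038))
# predicted bench/top corners for check
for z in(0,.038):
  print(z,[np.round(proj('w1',[.519+sx*.028,-.191+sy*.02,z])).tolist() for sx in(-1,1) for sy in(-1,1)])
o=cv2.resize(a[125:215,130:350],None,fx=3.6,fy=3.6,interpolation=cv2.INTER_CUBIC);cv2.imwrite('pics/w1c.png',o)
E
```

```text
((226.5, 171.0), (58.0, 41.0), 90.0) [[206.0, 142.0], [247.0, 142.0], [247.0, 200.0], [206.0, 200.0]]
[ 0.4837 -0.2078  0.038 ]
[ 0.4873 -0.1672  0.038 ]
[ 0.5478 -0.1731  0.038 ]
[ 0.544  -0.2159  0.038 ]
c [ 0.51493432 -0.19092019  0.038     ]
0 [[209.0, 144.0], [245.0, 141.0], [216.0, 192.0], [250.0, 189.0]]
0.038 [[204.0, 150.0], [244.0, 146.0], [211.0, 202.0], [249.0, 199.0]]
```

View pics/w1c.png

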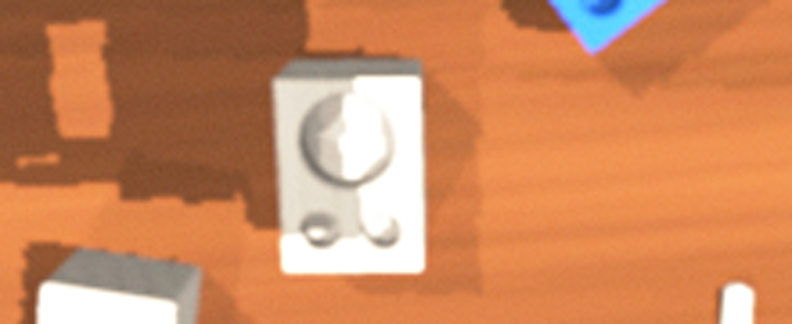

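Crop: the top face has corners at about (273,79), (421,74), (424,272) and (281,272). The grey band above it is the near side face.

```bash
python3 - <<'E'
from h import *
P=np.array([px('w1',130+u/3.6,125+v/3.6,.038) for u,v in((273,79),(421,74),(424,272),(281,272))])
print(P.round(4)); c=P.mean(0); d=P[2]+P[3]-P[0]-P[1]; yaw=np.degrees(np.arctan2(d[1],d[0]))
e=P[1]+P[2]-P[0]-P[3]; y2=np.degrees(np.arctan2(e[1],e[0]))
print(c,yaw,y2,np.linalg.norm(d)/2,np.linalg.norm(e)/2)
print('blue',px('w1',275,105,.038),px('w1',292,139,.038),'plain',px('w1',185,198,.038),px('w1',186,200,.038))
yaw=(yaw+90+y2)/2
plan((c[0],c[1],.08,yaw),(c[0],c[1],.021,yaw))
E
```

```text
[[ 0.4886 -0.2086  0.038 ]
 [ 0.4908 -0.1676  0.038 ]
 [ 0.5485 -0.1724  0.038 ]
 [ 0.5448 -0.2139  0.038 ]]
[ 0.51819118 -0.1906149   0.038     ] -5.028641206961743 85.87653827652773 0.05720630536221618 0.04136766053899976
blue [ 0.45414978 -0.13679892  0.038     ] [ 0.48829233 -0.12241553  0.038     ] plain [ 0.53990383 -0.23750223  0.038     ] [ 0.54218098 -0.23679264  0.038     ]
t 3.2 p [ 0.5176 -0.1564  0.2012] yaw 85.07 tz [-5.e-04  7.e-04 -1.e+00] F [ 0.3  0.4 -0.5] w 0.697 gf 0.0
[-0.012  -0.1137  0.404 ] [ 0.0007 -0.0005 -0.006 ]
[0.     0.     0.1967] [0. 0. 0.]
```

Call:
jog_arm --moves '[-0.004,-0.04,0.06,0,0,0,0.3,-0.01,-0.08,0.12,0,0,0,0.3,-0.012,-0.114,0.18,0,0,0,0.3,-0.012,-0.114,0.25,0,0,0,0.3,-0.012,-0.114,0.32,0,0,0,0.3,-0.012,-0.114,0.38,0,0,0,0.3,-0.012,-0.114,0.4,0,0,0,0.3,-0.012,-0.114,0.4,0,0,0,0.3]'

```text
time: 4.2
position: [0.518, -0.1915, 0.0812]
tool_rot: [-0.134, -3.138, 0.0]
ft_force: [-1.1, 0.5, 1.0]
grip_width: 0.65
grip_force: 0.0
```

```bash
python3 - <<'E'
from h import *
plan((.5182,-.1906,.021,85.4))
E
```

```text
t 4.2 p [ 0.518  -0.1915  0.0812] yaw 85.1 tz [-5.e-04 -0.e+00 -1.e+00] F [-1.1  0.5  1. ] w 0.65 gf 0.0
[-0.0005  0.0031  0.2008] [-0.0001 -0.0005 -0.005 ]
```

Call:
jog_arm --moves '[0,0.003,0.05,0,0,-0.005,0.3,0,0.003,0.1,0,0,-0.005,0.3,0,0.003,0.15,0,0,-0.005,0.3,0,0.003,0.18,0,0,-0.005,0.3,0,0.003,0.198,0,0,-0.005,0.3,0,0.003,0.198,0,0,-0.005,0.3,0,0.003,0.198,0,0,-0.005,-0.5,0,0.003,0.198,0,0,-0.005,-0.5]' --newtons 20

```text
time: 5.2
position: [0.5186, -0.1906, 0.0226]
tool_rot: [0.126, 3.138, -0.0]
ft_force: [-0.6, 1.1, 1.0]
grip_width: 0.504
grip_force: 0.0
```

Call:
jog_arm --moves '[0,0,0,0,0,0,-0.8,0,0,0,0,0,0,-0.8,0,0,0,0,0,0,-0.8,0,0,0,0,0,0,-0.8,0,0,-0.05,0,0,0,-0.8,0,0,-0.12,0,0,0,-0.8,0,0,-0.2,0,0,0,-0.8,0,0,-0.2,0,0,0,-0.8]' --newtons 45

```text
time: 6.2
position: [0.5192, -0.1907, 0.0836]
tool_rot: [0.126, 3.136, -0.0]
ft_force: [0.5, -0.5, -4.7]
grip_width: 0.451
grip_force: 45.0
```

```bash
python3 - <<'E'
from h import *
plan((.49,.01,.15,100))
snap('wrist','w2')
E
```

```text
t 6.2 p [ 0.5192 -0.1907  0.0836] yaw 85.42 tz [ 3.e-03 -2.e-04 -1.e+00] F [ 0.5 -0.5 -4.7] w 0.451 gf 45.0
[ 0.1497  0.659  -0.2218] [-0.0003  0.0028 -0.2431]
```

```bash
python3 - <<'E'
from h import *
plan((.58,.07,.18,100))
E
```

```text
t 6.25 p [ 0.5182 -0.1902  0.0823] yaw 85.42 tz [ 6.e-04  4.e-04 -1.e+00] F [ 0.3  0.6 -5.7] w 0.454 gf 45.0
[-0.1363  0.8812 -0.3254] [ 0.0003  0.0006 -0.2429]
```

Call:
jog_arm --moves '[0,0.06,-0.1,0,0,0,-0.8,-0.03,0.18,-0.2,0,0,-0.05,-0.8,-0.06,0.33,-0.3,0,0,-0.1,-0.8,-0.1,0.5,-0.325,0,0,-0.15,-0.8,-0.13,0.66,-0.325,0,0,-0.2,-0.8,-0.136,0.8,-0.325,0,0,-0.243,-0.8,-0.136,0.88,-0.325,0,0,-0.243,-0.8,-0.136,0.88,-0.325,0,0,-0.243,-0.8]'

```text
time: 7.25
position: [0.5786, 0.0728, 0.1773]
tool_rot: [0.281, -3.125, -0.001]
ft_force: [0.0, -0.7, -5.0]
grip_width: 0.457
grip_force: 45.0
```

Call:
jog_arm --moves '[0,0,0,0,0,0,-0.8,0,0,0,0,0,0,-0.8,0,0,0,0,0,0,-0.8,0,0,0,0,0,0,-0.8,0,0,0,0,0,0,-0.8,0,0,0,0,0,0,-0.8,0,0,0,0,0,0,-0.8,0,0,0,0,0,0,-0.8]'

```text
time: 8.25
position: [0.58, 0.0694, 0.1797]
tool_rot: [-0.274, 3.13, 0.0]
ft_force: [0.2, -0.1, -5.9]
grip_width: 0.453
grip_force: 45.0
```

```bash
python3 - <<'E'
from h import *
plan()
snap('wrist','w3')
cv2.imwrite('pics/w3b.png',cv2.resize(cv2.imread('pics/w3.png'),(800,600),interpolation=cv2.INTER_CUBIC))
E
```

```text
t 8.25 p [0.58   0.0694 0.1797] yaw 99.99 tz [ 1.e-04  1.e-04 -1.e+00] F [ 0.2 -0.1 -5.9] w 0.453 gf 45.0
```

View pics/w3b.png

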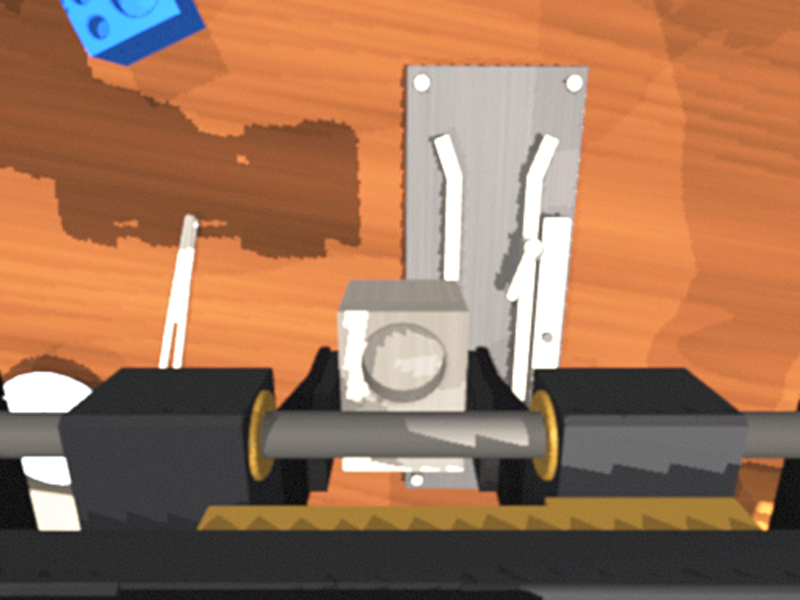

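The view shows the plate's near edge from (405,67) to (588,67), the rail inner edges at (462,180)–(459,280) and (526,180)–(515,380), the flare ends at (442,138) and (551,138), and the pawl tip at (512,298).

```bash
python3 - <<'E'
from h import *
f=lambda u,v,z:px('w3',(u+.5)*.64-.5,(v+.5)*.64-.5,z)[:2]
for n,u,v,z in(('plL',405,67,.008),('plR',588,67,.008),('plL2',404,278,.008),('mouL',440,138,.016),('mouR',552,138,.016),('inL1',462,182,.016),('inL2',459,275,.016),('inR1',526,182,.016),('inR2',514,372,.016),('pin',533,247,.024),('tip',513,299,.024)): print(n,f(u,v,z).round(4))
a,b,c,d=[f(*q) for q in((462,182,.016),(459,275,.016),(526,182,.016),(514,372,.016))]
for p,q in((a,b),(c,d)): print(np.degrees(np.arctan2(*(q-p)[::-1])))
e=f(588,67,.008)-f(405,67,.008);print('plate',np.degrees(np.arctan2(e[1],e[0]))-90,np.linalg.norm(e))
# corners of plate far
t=np.radians(10.3);X=np.array([np.cos(t),np.sin(t)]);Y=np.array([-X[1],X[0]])
o=(f(405,67,.008)+f(588,67,.008))/2+.15*X; print('origin',o)
for n,u,v,z in(('mouL',440,138,.016),('mouR',552,138,.016),('inL1',462,182,.016),('inL2',459,275,.016),('inR1',526,182,.016),('inR2',514,372,.016),('pin',533,247,.024),('tip',513,299,.024)): w=f(u,v,z)-o; print(n,(w@X).round(4),(w@Y).round(4))
E
```

```text
plL [0.4605 0.0493]
plR [0.4414 0.1577]
plL2 [0.5898 0.0716]
mouL [0.4971 0.0775]
mouR [0.4853 0.1446]
inL1 [0.5205 0.0961]
inL2 [0.5794 0.1064]
inR1 [0.5136 0.1354]
inR2 [0.641  0.1583]
pin [0.5516 0.1474]
tip [0.5872 0.143 ]
9.99779928398912
10.227497278847032
plate 10.000813273412518 0.11005107859525172
origin [0.59855701 0.13034927]
mouL -0.1093 -0.0339
mouR -0.1089 0.0343
inL1 -0.0829 -0.0198
inL2 -0.0231 -0.0201
inR1 -0.0827 0.0201
inR2 0.0467 0.02
pin -0.0431 0.0252
tip -0.0089 0.0145
```

```bash
cat >> h.py <<'E'
def H(x,z,yaw=100.1,y=0,o=(.5986,.1303),a=10.1):
    t=np.radians(a); return (o[0]+x*np.cos(t)-y*np.sin(t),o[1]+x*np.sin(t)+y*np.cos(t),z,yaw)
def where(o=(.5986,.1303),a=10.1):
    s=ctrl.get_state();t=np.radians(a);d=s['position'][:2]-np.array(o);X=np.array([np.cos(t),np.sin(t)]);Y=np.array([-X[1],X[0]])
    F=np.array(s['ft_force']);print('holder xy mm',1000*(d@X).round(5),1000*(d@Y).round(5),'F',(F[:2]@X).round(1),(F[:2]@Y).round(1),F[2].round(1))
E
python3 - <<'E'
from h import *
plan(H(-.124,.09),H(-.124,.032));where()
E
```

```text
t 8.3 p [0.58   0.0694 0.1797] yaw 99.99 tz [ 0.  0. -1.] F [ 0.8  1.  -6.2] w 0.455 gf 45.0
[0.3171 0.1884 0.2989] [ 0.      0.     -0.0018]
[0.     0.     0.1933] [0. 0. 0.]
holder xy mm -28.98 -56.7 F 1.0 0.9 -6.2
```

Call:
jog_arm --moves '[0.06,0.03,0.02,0,0,0,-0.8,0.12,0.07,0.05,0,0,0,-0.8,0.19,0.11,0.1,0,0,0,-0.8,0.25,0.15,0.16,0,0,0,-0.8,0.3,0.18,0.23,0,0,0,-0.8,0.317,0.188,0.28,0,0,0,-0.8,0.317,0.188,0.299,0,0,0,-0.8,0.317,0.188,0.299,0,0,-0.002,-0.8]'

```text
time: 9.3
position: [0.4775, 0.108, 0.0902]
tool_rot: [-0.276, 3.129, -0.001]
ft_force: [0.4, 0.2, -4.4]
grip_width: 0.459
grip_force: 45.0
```

```bash
python3 - <<'E'
from h import *
plan(H(-.124,.032));where()
E
```

```text
t 9.3 p [0.4775 0.108  0.0902] yaw 100.07 tz [ 8.e-04 -3.e-04 -1.e+00] F [ 0.4  0.2 -4.4] w 0.459 gf 45.0
[0.003  0.0025 0.1938] [-0.0004  0.0007 -0.0005]
holder xy mm -123.14 -0.71 F 0.4 0.2 -4.4
```

Call:
jog_arm --moves '[0,0.001,0.04,0,0,0,-0.8,0,0.001,0.08,0,0,0,-0.8,0,0.001,0.12,0,0,0,-0.8,0,0.001,0.15,0,0,0,-0.8,0,0.001,0.175,0,0,0,-0.8,0,0.001,0.192,0,0,0,-0.8,0,0.001,0.192,0,0,0,-0.8,0,0.001,0.192,0,0,0,-0.8]'

```text
time: 10.3
position: [0.4769, 0.1088, 0.0327]
tool_rot: [-0.277, 3.129, 0.0]
ft_force: [-0.7, 0.2, -4.9]
grip_width: 0.454
grip_force: 45.0
```

```bash
python3 - <<'E'
from h import *
plan(H(-.076,.0315));where()
snap('wrist','w4')
E
```

```text
t 10.3 p [0.4769 0.1088 0.0327] yaw 100.11 tz [ 7.e-04  3.e-04 -1.e+00] F [-0.7  0.2 -4.9] w 0.454 gf 45.0
[-0.1587 -0.0008  0.004 ] [0.0002 0.0007 0.0001]
holder xy mm -123.61999999999999 0.22 F -0.7 0.3 -4.9
```

View pics/w4.png

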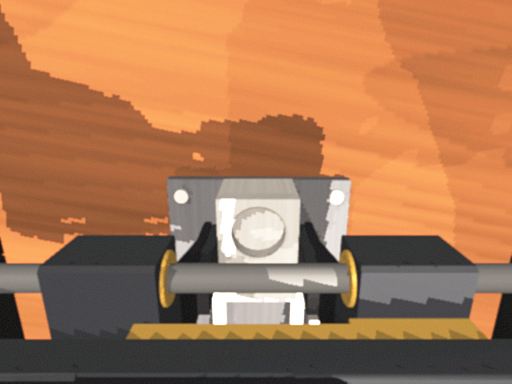

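The block sits centred on the plate: block columns 216–300, plate 168–350. Advancing into the flare.

Call:
jog_arm --moves '[-0.02,0,0.002,0,0,0,-0.8,-0.04,0,0.002,0,0,0,-0.8,-0.06,0,0.002,0,0,0,-0.8,-0.08,0,0.002,0,0,0,-0.8,-0.1,0,0.002,0,0,0,-0.8,-0.12,0,0.002,0,0,0,-0.8,-0.14,0,0.002,0,0,0,-0.8,-0.158,0,0.002,0,0,0,-0.8]'

```text
time: 11.35
position: [0.5236, 0.1171, 0.0318]
tool_rot: [-0.277, 3.129, 0.0]
ft_force: [0.3, -0.5, -5.8]
grip_width: 0.458
grip_force: 45.0
```

```bash
python3 - <<'E'
from h import *
where();plan(H(-.03,.0315))
E
```

```text
holder xy mm -76.14 0.18000000000000002 F 0.2 -0.5 -5.8
t 11.35 p [0.5236 0.1171 0.0318] yaw 100.11 tz [ 1.e-04  0.e+00 -1.e+00] F [ 0.3 -0.5 -5.8] w 0.458 gf 45.0
[-0.1538 -0.0006  0.0009] [0.     0.0001 0.0001]
```

Free of contact. Now past the pawl's contact, to about x=-30.

Call:
jog_arm --moves '[-0.02,0,0,0,0,0,-0.8,-0.04,0,0,0,0,0,-0.8,-0.06,0,0,0,0,0,-0.8,-0.08,0,0,0,0,0,-0.8,-0.1,0,0,0,0,0,-0.8,-0.12,0,0,0,0,0,-0.8,-0.14,0,0,0,0,0,-0.8,-0.153,0,0,0,0,0,-0.8]'

```text
time: 12.35
position: [0.5694, 0.1249, 0.032]
tool_rot: [-0.276, 3.128, -0.0]
ft_force: [-0.8, -2.3, -5.7]
grip_width: 0.453
grip_force: 45.0
```

```bash
python3 - <<'E'
from h import *
where();plan(H(.005,.0315))
E
```

```text
holder xy mm -29.71 -0.16 F -1.2 -2.1 -5.7
t 12.35 p [0.5694 0.1249 0.032 ] yaw 100.1 tz [ 1.2e-03 -1.0e-04 -1.0e+00] F [-0.8 -2.3 -5.7] w 0.453 gf 45.0
[-0.1157  0.0006  0.0016] [-0.0003  0.0011 -0.0001]
```

Call:
jog_arm --moves '[-0.015,0,0,0,0,0,-0.8,-0.03,0,0,0,0,0,-0.8,-0.045,0,0,0,0,0,-0.8,-0.06,0,0,0,0,0,-0.8,-0.075,0,0,0,0,0,-0.8,-0.09,0,0,0,0,0,-0.8,-0.105,0,0,0,0,0,-0.8,-0.115,0,0,0,0,0,-0.8]'

```text
time: 13.35
position: [0.6027, 0.1312, 0.0318]
tool_rot: [-0.277, 3.129, -0.0]
ft_force: [-0.6, -3.8, -5.2]
grip_width: 0.454
grip_force: 45.0
```

Call:
jog_arm --moves '[-0.005,0,0,0,0,0,-0.8,-0.01,0,0,0,0,0,-0.8,-0.015,0,0,0,0,0,-0.8,-0.02,0,0,0,0,0,-0.8,-0.025,0,0,0,0,0,-0.8,-0.03,0,0,0,0,0,-0.8,-0.03,0,0,0,0,0,-0.8,-0.03,0,0,0,0,0,-0.8]'

```text
time: 14.35
position: [0.6115, 0.1327, 0.0318]
tool_rot: [-0.277, 3.129, 0.0]
ft_force: [-0.6, -2.8, -4.8]
grip_width: 0.454
grip_force: 45.0
```

```bash
python3 - <<'E'
from h import *
where();plan()
E
```

```text
holder xy mm 13.12 0.1 F -1.1 -2.7 -4.8
t 14.35 p [0.6115 0.1327 0.0318] yaw 100.11 tz [ 7.e-04  1.e-04 -1.e+00] F [-0.6 -2.8 -4.8] w 0.454 gf 45.0
```

Call:
jog_arm --moves '[-0.003,0,0,0,0,0,-0.8,-0.006,0,0,0,0,0,-0.8,-0.009,0,0,0,0,0,-0.8,-0.012,0,0,0,0,0,-0.8,-0.012,0,0,0,0,0,-0.8,-0.012,0,0,0,0,0,-0.8,-0.012,0,0,0,0,0,-0.8,-0.012,0,0,0,0,0,-0.8]'

```text
time: 15.35
position: [0.6149, 0.1334, 0.0319]
tool_rot: [-0.277, 3.129, 0.0]
ft_force: [-0.2, -3.1, -6.1]
grip_width: 0.452
grip_force: 45.0
```

Call:
jog_arm --moves '[-0.003,0,0,0,0,0,-0.8,-0.006,0,0,0,0,0,-0.8,-0.008,0,0,0,0,0,-0.8,-0.01,0,0,0,0,0,-0.8,-0.01,0,0,0,0,0,-0.8,-0.01,0,0,0,0,0,-0.8,-0.01,0,0,0,0,0,-0.8,-0.01,0,0,0,0,0,-0.8]'

```text
time: 16.35
position: [0.6168, 0.1338, 0.0315]
tool_rot: [0.277, -3.127, 0.0]
ft_force: [-4.0, -3.4, -2.6]
grip_width: 0.453
grip_force: 45.0
```

Plunger met (axial about -4.5 N at about 18.5 mm). Small steps from here.

Call:
jog_arm --moves '[-0.002,0,0,0,0,0,-0.8,-0.004,0,0,0,0,0,-0.8,-0.006,0,0,0,0,0,-0.8,-0.006,0,0,0,0,0,-0.8,-0.006,0,0,0,0,0,-0.8,-0.006,0,0,0,0,0,-0.8,-0.006,0,0,0,0,0,-0.8,-0.006,0,0,0,0,0,-0.8]'

```text
time: 17.35
position: [0.6176, 0.1339, 0.0313]
tool_rot: [0.276, -3.125, 0.0]
ft_force: [-5.9, -2.8, -2.0]
grip_width: 0.456
grip_force: 45.0
```

```bash
python3 - <<'E'
from h import *
where();plan()
E
```

```text
holder xy mm 19.380000000000003 0.18000000000000002 F -6.3 -1.8 -2.0
t 17.35 p [0.6176 0.1339 0.0313] yaw 100.1 tz [-4.e-03 -5.e-04 -1.e+00] F [-5.9 -2.8 -2. ] w 0.456 gf 45.0
```

Call:
jog_arm --moves '[-0.002,0,0,0,0,0,-0.8,-0.004,0,0,0,0,0,-0.8,-0.006,0,0,0,0,0,-0.8,-0.006,0,0,0,0,0,-0.8,-0.006,0,0,0,0,0,-0.8,-0.006,0,0,0,0,0,-0.8,-0.006,0,0,0,0,0,-0.8,-0.006,0,0,0,0,0,-0.8]'

```text
time: 18.35
position: [0.6187, 0.1341, 0.0313]
tool_rot: [0.276, -3.124, 0.0]
ft_force: [-8.1, -3.5, -0.9]
grip_width: 0.456
grip_force: 45.0
```

Call:
jog_arm --moves '[-0.002,0,0,0,0,0,-0.8,-0.004,0,0,0,0,0,-0.8,-0.006,0,0,0,0,0,-0.8,-0.006,0,0,0,0,0,-0.8,-0.006,0,0,0,0,0,-0.8,-0.006,0,0,0,0,0,-0.8,-0.006,0,0,0,0,0,-0.8,-0.006,0,0,0,0,0,-0.8]'

```text
time: 19.35
position: [0.6194, 0.1343, 0.0311]
tool_rot: [0.275, -3.122, 0.0]
ft_force: [-11.5, -4.2, 1.0]
grip_width: 0.454
grip_force: 45.0
```

```bash
python3 - <<'E'
from h import *
where();plan()
E
```

```text
holder xy mm 21.16 0.3 F -12.1 -2.1 1.0
t 19.35 p [0.6194 0.1343 0.0311] yaw 100.07 tz [-7.9e-03 -8.0e-04 -1.0e+00] F [-11.5  -4.2   1. ] w 0.454 gf 45.0
```

Call:
jog_arm --moves '[-0.002,0,-0.001,0,0,0,-0.8,-0.004,0,-0.001,0,0,0,-0.8,-0.006,0,-0.001,0,0,0,-0.8,-0.006,0,-0.001,0,0,0,-0.8,-0.006,0,-0.001,0,0,0,-0.8,-0.006,0,-0.001,0,0,0,-0.8,-0.006,0,-0.001,0,0,0,-0.8,-0.006,0,-0.001,0,0,0,-0.8]'

```text
time: 20.35
position: [0.6202, 0.1345, 0.0312]
tool_rot: [0.275, -3.119, 0.0]
ft_force: [-12.9, -4.3, 2.0]
grip_width: 0.455
grip_force: 45.0
```

```bash
python3 - <<'E'
from h import *
where();plan()
E
```

```text
holder xy mm 21.96 0.33 F -13.5 -2.0 2.0
t 20.35 p [0.6202 0.1345 0.0312] yaw 100.07 tz [-0.0101 -0.0011 -0.9999] F [-12.9  -4.3   2. ] w 0.455 gf 45.0
```

Call:
jog_arm --moves '[-0.002,0,-0.001,0,0,0,-0.8,-0.004,0,-0.001,0,0,0,-0.8,-0.006,0,-0.001,0,0,0,-0.8,-0.006,0,-0.001,0,0,0,-0.8,-0.006,0,-0.001,0,0,0,-0.8,-0.006,0,-0.001,0,0,0,-0.8,-0.006,0,-0.001,0,0,0,-0.8,-0.006,0,-0.001,0,0,0,-0.8]'

```text
time: 21.35
position: [0.6209, 0.1346, 0.0312]
tool_rot: [0.275, -3.117, 0.001]
ft_force: [-14.0, -4.4, 2.5]
grip_width: 0.456
grip_force: 45.0
```

```bash
python3 - <<'E'
from h import *
where();plan()
E
```

```text
holder xy mm 22.74 0.33 F -14.5 -1.9 2.5
t 21.35 p [0.6209 0.1346 0.0312] yaw 100.07 tz [-0.0122 -0.0014 -0.9999] F [-14.   -4.4   2.5] w 0.456 gf 45.0
```

The tool is pitching nose-down under load (about 0.7°). I'll counter the tilt and grip harder while pushing slightly.

Call:
jog_arm --moves '[0,0,0,0,-0.006,0,-0.8,0,0,0,0,-0.012,0,-0.8,-0.002,0,0,0,-0.012,0,-0.8,-0.004,0,0,0,-0.012,0,-0.8,-0.006,0,0,0,-0.012,0,-0.8,-0.006,0,0,0,-0.012,0,-0.8,-0.006,0,0,0,-0.012,0,-0.8,-0.006,0,0,0,-0.012,0,-0.8]' --newtons 60

```text
time: 22.35
position: [0.6217, 0.1347, 0.0309]
tool_rot: [0.276, -3.127, -0.001]
ft_force: [-16.9, -5.4, 3.8]
grip_width: 0.454
grip_force: 60.0
```

```bash
python3 - <<'E'
from h import *
where();plan()
E
```

```text
holder xy mm 23.529999999999998 0.31 F -17.5 -2.3 3.8
t 22.35 p [0.6217 0.1347 0.0309] yaw 100.07 tz [-2.1e-03  4.0e-04 -1.0e+00] F [-16.9  -5.4   3.8] w 0.454 gf 60.0
```

Call:
jog_arm --moves '[0,0,-0.002,0,0,0,-0.8,0,0,-0.004,0,0,0,-0.8,-0.001,0,-0.004,0,0,0,-0.8,-0.002,0,-0.004,0,0,0,-0.8,-0.003,0,-0.004,0,0,0,-0.8,-0.003,0,-0.004,0,0,0,-0.8,-0.003,0,-0.004,0,0,0,-0.8,-0.003,0,-0.004,0,0,0,-0.8]'

```text
time: 23.35
position: [0.6217, 0.1347, 0.0311]
tool_rot: [0.275, -3.126, -0.0]
ft_force: [-16.3, -5.4, 0.9]
grip_width: 0.451
grip_force: 60.0
```

```bash
python3 - <<'E'
from h import *
where();plan()
snap('wrist','w5');snap('side','s5')
b=cv2.imread('pics/s5.png')[120:215,170:300]
o=np.zeros((600,800,3),np.uint8);o[:285,:390]=cv2.resize(b,None,fx=3,fy=3,interpolation=cv2.INTER_CUBIC)
a=cv2.imread('pics/w5.png')[90:300,150:370];o[:,400:]=cv2.resize(a,None,fx=3,fy=3,interpolation=cv2.INTER_CUBIC)[:600,:400] if 0 else cv2.resize(a,(400,600))
cv2.imwrite('pics/c5.png',o)
E
```

```text
holder xy mm 23.55 0.29 F -17.0 -2.5 0.9
t 23.35 p [0.6217 0.1347 0.0311] yaw 100.07 tz [-3.8e-03 -1.0e-04 -1.0e+00] F [-16.3  -5.4   0.9] w 0.451 gf 60.0
```

View pics/c5.png

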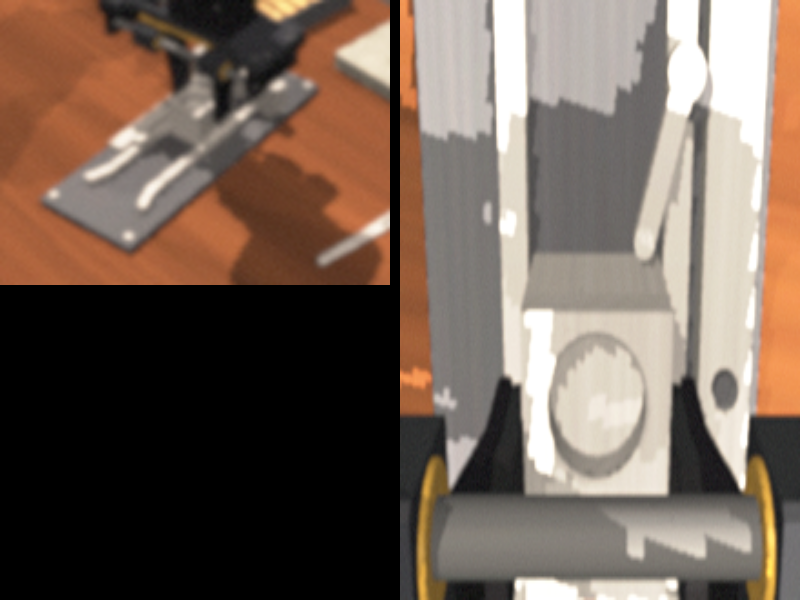

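The wrist crop shows the pawl tip at (645,250), apparently behind the block's rear face. I'll check its angle against the sprung-in pose seen earlier (pin to tip Δ = 34, -10.7 mm).

```bash
python3 - <<'E'
from h import *
t=np.radians(10.1);X=np.array([np.cos(t),np.sin(t)]);Y=np.array([-X[1],X[0]])
for n,u,v,z in(('pin',288,70,.024),('tip',245,255,.024),('tipL',235,250,.024),('rearTopL',125,308,.046),('rearTopR',272,310,.046),('rearBotL',133,252,.008),('rearBotR',262,255,.008)):
    w=px('w5',150+u*.55,90+v*.35,z)[:2]-[.5986,.1303];print(n,(1000*w@X).round(1),(1000*w@Y).round(1))
E
```

```text
pin -42.7 25.6
tip -8.9 14.4
tipL -9.9 11.5
rearTopL -5.7 -18.4
rearTopR -5.4 19.7
rearBotL -5.4 -20.2
rearBotR -4.7 21.3
```

The pawl is back at its sprung-in pose and the rear face (-5.4) is beyond its tip, so it has clicked. I'll ease off onto the pawl, then open and rise.

Call:
jog_arm --moves '[0.003,0,0,0,0,0,-0.8,0.006,0,0,0,0,0,-0.8,0.009,0,0,0,0,0,-0.8,0.012,0,0,0,0,0,-0.8,0.015,0,0,0,0,0,-0.8,0.018,0,0,0,0,0,-0.8,0.018,0,0,0,0,0,-0.8,0.018,0,0,0,0,0,-0.8]'

```text
time: 24.45
position: [0.6192, 0.1343, 0.0312]
tool_rot: [-0.276, 3.127, 0.001]
ft_force: [-10.2, -3.3, -6.3]
grip_width: 0.456
grip_force: 60.0
```

```bash
python3 - <<'E'
from h import *
where();plan()
E
```

```text
holder xy mm 21.0 0.34 F -10.7 -1.5 -6.3
t 24.45 p [0.6192 0.1343 0.0312] yaw 100.07 tz [ 2.4e-03  7.0e-04 -1.0e+00] F [-10.2  -3.3  -6.3] w 0.456 gf 60.0
```

Call:
jog_arm --moves '[0.003,0,0,0,0,0,-0.8,0.005,0,0,0,0,0,-0.8,0.007,0,0,0,0,0,-0.8,0.008,0,0,0,0,0,-0.8,0.008,0,0,0,0,0,-0.8,0.008,0,0,0,0,0,-0.8,0.008,0,0,0,0,0,-0.8,0.008,0,0,0,0,0,-0.8]'

```text
time: 25.45
position: [0.6188, 0.1343, 0.0314]
tool_rot: [-0.276, 3.123, 0.001]
ft_force: [-4.9, -3.1, -10.7]
grip_width: 0.45
grip_force: 60.0
```

Call:
jog_arm --moves '[0,0,0,0,0,0,0.25,0,0,0,0,0,0,0.25,0,0,0,0,0,0,0.25,0,0,0,0,0,0,0.25,0,0,0,0,0,0,0.25,0,0,0,0,0,0,0.25,0,0,-0.02,0,0,0,0.25,0,0,-0.05,0,0,0,0.25]'

```text
time: 26.45
position: [0.6213, 0.1345, 0.0489]
tool_rot: [-0.276, 3.117, 0.002]
ft_force: [0.7, 1.0, -0.2]
grip_width: 0.628
grip_force: 0.0
```

Call:
jog_arm --moves '[0,0,-0.05,0,0,0,0.25,0,0,-0.1,0,0,0,0.25,0,0,-0.15,0,0,0,0.25,0,0,-0.2,0,0,0,0.25,0,0,-0.28,0,0,0,0.25,0,0,-0.35,0,0,0,0.25,0,0,-0.4,0,0,0,0.25,0,0,-0.4,0,0,0,0.25]'

```text
time: 27.45
position: [0.6206, 0.1344, 0.17]
tool_rot: [-0.275, 3.114, 0.003]
ft_force: [0.5, 0.7, -1.0]
grip_width: 0.625
grip_force: 0.0
```

```bash
python3 - <<'E'
from h import *
where();plan()
snap('wrist','w6');snap('top','t6')
a=cv2.imread('pics/w6.png')[60:310,130:380];o=np.zeros((600,800,3),np.uint8)
o[:500,:500]=cv2.resize(a,(500,500),interpolation=cv2.INTER_CUBIC)
b=cv2.imread('pics/t6.png')[130:260,170:320];o[:260,500:]=cv2.resize(b,None,fx=2,fy=2)
cv2.imwrite('pics/c6.png',o)
E
```

```text
holder xy mm 22.419999999999998 0.19 F 0.6 0.6 -1.0
t 27.45 p [0.6206 0.1344 0.17  ] yaw 100.11 tz [ 0.0148  0.0031 -0.9999] F [ 0.5  0.7 -1. ] w 0.625 gf 0.0
```

View pics/c6.png

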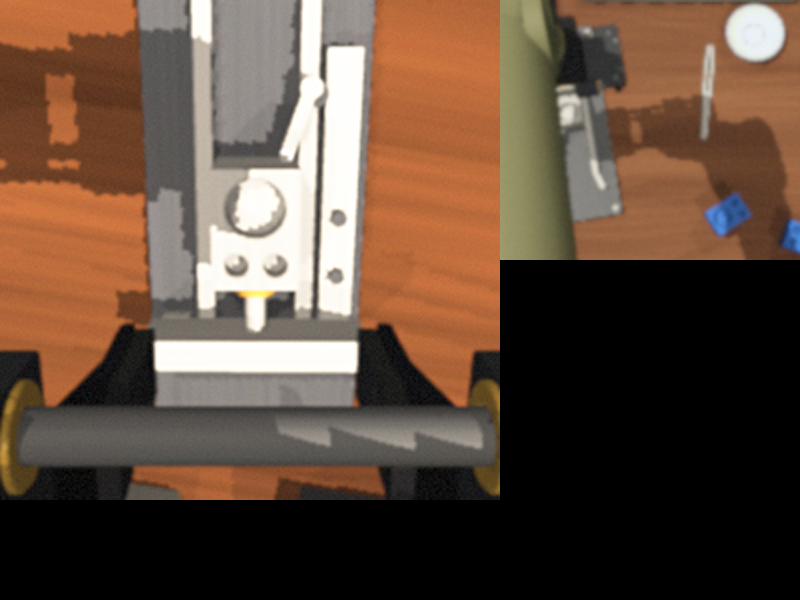

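The block sits level in the channel. The pawl tip at (288,158) is behind its rear face, the plunger at (256,295) bears on its front, and the gripper is clear.

```bash
python3 -c "
from bench import ctrl
print(ctrl.close_job())"
```

```text
the job is handed in; nothing more can be done
None
```

The doming block is in the holder's channel, hollows up, with the pawl clicked shut behind it. The push peaked at about 17.5 N, the gripper is clear, the arm moved nothing else, and the job was handed in at about 27.5 s.

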